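# Break the length stop's clamp screw loose and lock it up against the tube

### The job

The sliding length stop on the tacking jig has to be set to this piece of square tube: break its stuck clamp screw loose with the tommy bar and back it off about a quarter turn, slide the stop along its rail until it has pushed the tube home against the fixed end stop with no gap at either end, then do the clamp screw up tight again. Leave the other things on the bench where they are.

Things in the scene. Friction and masses are not known exactly. Their poses are not given: they have to be found in the camera images.
- jig: Tacking jig, fixed: steel bed 165 (x) x 500 (y) x 12 mm; origin on the bench, midway along it, 75 mm behind its front edge; x away from the robot, y along the jig to the left. A grooved rail 44 mm wide runs along y, centre line x = +59.5 mm, top 62 mm above the bench, its front face (x = +37.5 mm) the fence for the tube. Fixed end stop: plate across the left end, inner face y = +190 mm.
- stop_slide (a joint): Position of the sliding stop on the rail, in m: 0 at the right-hand end, growing as it slides left (jig +y) towards the tube and the fixed end stop; 0.175 with the tube touching both stops. Locked by the clamp screw (holds over 20 N); with the screw slack it slides with about 1.5 N of drag and stays where it is left.
- clamp_screw (a joint): Angle of the clamp screw (it turns a cam nut in the rail), in rad: 0 = hard tight (dead stop), growing counter-clockwise from above, up to 2.4. Stuck: breaks loose at about 0.4 N m (8 to 12 N near the bar's end), springs on from 0.25 to about 0.5, then turns freely. Doing it up takes up to 0.5 N m (10 to 15 N) from 0.5 to 0.25, then it drops over centre to 0 and stays. Tight: below 0.12.
- screw_centre (a point): Point on the clamp screw's vertical axis, level with the tommy bar's axis, 120 mm above the bench, over the rail's centre line. Screw head: a 22 mm round post (top 134 mm above the bench) standing on the slide in a low boss of 15 mm radius (top 97 mm). Tommy bar: a round 10 mm steel bar through it, 109 mm long over its 13 mm ball ends, 36 mm above the slide's flat top.
- bar_end (a point): Centre of one ball end of the tommy bar, 48 mm from the screw's axis. When the screw is tight it is the end nearer the robot (the bar then lies across the rail, along jig x); it goes round with the screw.
- slide_back (a point): Middle of the sliding stop's rear (right-hand, jig -y) end face, over the rail's centre line, 73.5 mm above the bench, 60 mm behind the screw's axis. The slide is a dark steel saddle 84 (x) x 110 (y) mm over the rail, its upper block 63.5 to 83.5 mm above the bench; behind it a fingertip can come down to just above the rail (62 mm).
- stop_face (a point): Point on the left face of the sliding stop's steel plate (62 mm wide, from 14 to 82 mm above the bench, in front of the rail), on the tube's centre line, 50 mm ahead (jig +y) of the screw's axis.
- tube_mid (a point): Centre of the loose square steel tube, 40 x 40 mm section, 150 mm long (its own y axis lies along its length), 0.4 to 0.7 kg, lying on the bed along the fence between the two stops, not yet touching either.
- magnet: Bystander, to be left alone: welding magnet, a grey open triangle 50 x 50 mm, 14 mm thick, lying on the bed in front of the tube.
- wire_brush: Bystander, to be left alone: wooden wire brush, 220 mm long, on the bench in front of the jig.
- square: Bystander, to be left alone: engineer's square lying behind the jig: stock 90 mm, blade 150 mm.
- hammer: Bystander, to be left alone: hammer with a 320 mm wooden handle.
- grinder: Bystander, to be left alone: angle grinder, about 290 mm long, 85 mm high, lying disc upward.
- f_clamp: Bystander, to be left alone: F-clamp, 300 mm long, lying down.
- offcut: Bystander, to be left alone: short offcut of 40 x 40 mm square tube, 65 mm long.
- spray_can: Bystander, to be left alone: spray can, 64 mm across, 190 mm high.
Mind the look-alikes: they are no part of the job. There is more than one size of the part that bears tube_mid; the job needs the smaller.

How it is judged:
On the way, in this order (a step that is already met when the one before it is completed fails the run):
1. the clamp screw is broken loose and backed off (at least 1.0 rad) (value of joint clamp_screw above 1 rad), for 0.05 s.
2. the stop has been slid up so that the tube is home: both gaps together under 2.5 mm (value of joint stop_slide above 0.1725 m and y of tube_mid in the frame of jig above 0.1125 m), for 0.2 s.
At the end, for the whole second after the job is handed in: The tube lies flat on the bed along the fence (within 9.5 mm and 0.04 rad), home between the stops: within 2.5 mm of the fixed end stop and gaps at both ends together under 2.5 mm; the clamp screw is tight again (under 0.12 rad); all at rest (all of step 2 and value of joint clamp_screw below 0.12 rad and z of tube_mid in the frame of jig below 0.037 m and x of tube_mid in the frame of jig above 0.008 m and angle between the y axis of tube_mid and the y axis of jig, either way round below 0.04 rad and linear speed of tube below 0.01 m/s); the robot touches nothing.
It fails at once if one of the bystanders is moved more than 30 mm (distance of any of magnet, wire_brush, square, hammer, grinder, f_clamp, offcut, spray_can from where it was at the start of the episode above 0.03 m).
It also fails if it takes over 64 s, if anything falls off the work surface, if the arm or the gripper's body presses on something with over 40 N, if the wrist force passes 120 N, or if a joint passes its speed limit or range.

### The arm

A 7-joint arm with a two-finger parallel gripper is mounted at the origin on the work surface. World frame = base frame: x ahead of the robot, y to its left, z up, the work surface at z = 0. Lengths are in m, angles in rad, forces in N, time in s.
With the tool pointing down it reaches from about 0.35 to 0.9 m from the base axis. Payload 8.1 kg.
Tool frame: the origin (TCP) lies at the centre of the arm's flange, where the gripper is bolted on; the fingertips stand 178 mm ahead of it and the grasp point (between the pads) lies 159 mm ahead of it; x points along the fingers, z is the direction in which the jaws open and shut, and the axes are right-handed (so a half turn about x gives the same grasp; the last joint's range is limited). The gripper opens to 92 mm and grips with 3 to 60 N. Pads are 19 mm wide; open, the fingers measure 130 mm over their backs; the gripper's body (75 mm by 190 mm) begins 47 mm behind the grasp point.
Start: joints at [-1.217, 0.434, 0.025, 1.573, -0.012, 1.134, -0.075], TCP at [0.276, 0.561, 0.405] pointing down, gripper open.
Joint ranges: [-2.62, 2.62], [-0.44, 2.09], [-1.27, 1.32], [0.08, 2.57], [-1.32, 4.46], [0.12, 2], [-2.74, 2.74]. Speed limits (rad/s): [2.22, 2.22, 3.01, 3.01, 3.14, 3.14, 3.14].

### API

Orientations are given as a rotation vector (axis times angle).
In Python, from cell import arm, get_image, search_frame, pinpoint gives the robot as it stands.
- The arm moves only by the tool arm_command, never from a script. Its argument "motion" is a list of rows, each a list of 7 numbers: the finger opening in mm, from 0 to 91.8, then the shift along the tool's x, y, z in mm, then the turn, a rotation vector about the tool's x, y, z in degrees. In form: [[fingers, x, y, z, ax, ay, az], ...]. A call has 1 to 5 rows; each row shifts and turns the commanded pose from where the row before left it, along the tool's axes as they then stand; what a row does not reach is not made up. A row lasts 1/8 s, in which the tool goes at most 62.5 mm and 10.7 degrees, less where a joint would pass 70% of its speed; a pose out of reach is approached as far as the arm can. A call with a gripper value outside its range is refused whole. The fingers move at their own pace and stop on an object; "newtons" is the grip in N (left out, the last holds). Time passes only in rows, so rows that do not move let the fingers close. It gives the time, the measured TCP pose, the force and the opening at its end, in the units of the state.
- arm.observe(): the state, without advancing time (a new reading comes with each control period).
- get_image(name): name is "side" or "top"; returns a dict with "frame" (400x640x3 uint8, red, green, blue), "range_z" (400x640 float32, m along the optical axis (not along the pixel's ray), 0 where there is no reading), "K" (3x3 intrinsics, pixels), "distortion" ([k1, k2, p1, p2, k3] as OpenCV has them; the pictures are not rectified), "origin" and "rotation" of the camera in the world. Camera axes: x right, y down, z forward; pixel columns grow to the right and rows downward; lengths in m; the calibration is good to about 2 mm. A picture is of the moment at which its call begins.
- arm.sign_off(): hands the job in, once; it reports no verdict.
Trained networks look in the newest picture that a camera, given by its name, has taken for a name from the list of things; names that differ only in an ending like _2 or _b are one class to them, and where a whole thing is asked for, a point or a joint stands for the part that bears it (a point fixed in the world has none). Each returns a list of dicts, best first, with "p" (0 to 1); they miss things now and then, are a little off and sometimes report something else, mostly with a low value. They report only what shows in the picture. A call takes as long as a camera call. They do not tell look-alikes from the thing itself.
- search_frame(camera, target): "point" ([x, y, z] in m, in world coordinates, good to about 4 mm: the middle of the surface that is visible of it).
- pinpoint(camera, target): "point" ([x, y, z] in m, in world coordinates, good to about 4 mm: a listed point, or the origin of a listed thing).
The state is a dict: "clock": time; "joints": joint angles; "dq": joint speeds; "joint_efforts": joint torques, N m; "position": TCP position; "ee_rot": TCP orientation; "force": force on the tool from outside, world axes, zero at the start; "ft_torque": the same for the moment, N m; "width": opening from 0.0 (shut) to 1.0 (fully open).
Only numpy, scipy, OpenCV 4.12 (cv2) and the standard library are available. Lean on these libraries where they do the work, as an engineer would, in place of code of your own. Each camera call takes 0.05 s, during which the arm holds its last target. There are 200 camera calls.

## Working session

There is one attempt and no reset: what is moved stays moved. The work goes in short steps, Python scripts to look and compute and a tool call to move; the robot and the scene stay as the last step left them, time stands still between calls to the robot, and variables do not carry over. Pictures are saved under pics/ and viewed, about 8 in all and at most 12, crops included, and the job is handed in when it is done.

Besides the shell and the picture viewer there is one more tool, called as name(argument=value, ...), one argument or row to a line, values as JSON. arm_command: Moves the arm, as the interface text tells. Its arguments: {"type":"object","properties":{"motion":{"type":"array"},"newtons":{"type":"number"}},"required":["motion"]}

```bash
mkdir -p pics; ls; python3 - <<'E'
from cell import arm,get_image,search_frame,pinpoint
import cv2,numpy as np
s=arm.observe();print({k:np.round(v,3) for k,v in s.items()})
for c in("top","side"):
    d=get_image(c);cv2.imwrite(f"pics/{c}0.png",d["frame"][:,:,::-1]);print(c,np.round(d["origin"],3),np.round(d["rotation"],3).tolist(),d["K"].tolist())
    for t in("jig","screw_centre","bar_end","slide_back","stop_face","tube_mid","magnet","offcut"):
        print(c,t,[(np.round(r["point"],3).tolist(),round(r["p"],2)) for r in pinpoint(c,t)[:4]])
E
```

```text
pics
{'clock': np.float64(0.0), 'joints': array([-1.217,  0.435,  0.025,  1.574, -0.012,  1.134, -0.075]), 'dq': array([ 0.   ,  0.001, -0.   ,  0.   , -0.   ,  0.001,  0.001]), 'joint_efforts': array([-0.0000e+00, -6.6786e+01,  9.8500e-01, -3.1446e+01, -6.1000e-02,
        4.3000e-02,  0.0000e+00]), 'position': array([0.276, 0.561, 0.404]), 'ee_rot': array([-0.867,  1.393,  0.866]), 'force': array([-0.035,  0.176, -0.067]), 'ft_torque': array([ 0.001,  0.015, -0.025]), 'width': np.float64(1.001)}
top [0.319 0.041 1.157] [-2.178, 2.121, -0.216] [[390.9832811581187, 0.0, 323.5557104369314], [0.0, 390.9832811581187, 205.12028145604714], [0.0, 0.0, 1.0]]
top jig [([0.51, 0.142, 0.005], 0.86)]
top screw_centre [([0.564, -0.028, 0.117], 0.73)]
top bar_end [([0.52, -0.026, 0.12], 0.65)]
top slide_back [([0.562, -0.084, 0.075], 0.83)]
top stop_face [([0.524, 0.023, 0.034], 0.62)]
top tube_mid [([0.527, 0.233, 0.035], 0.81), ([0.403, -0.259, 0.026], 0.69)]
top magnet [([0.466, 0.259, 0.012], 0.61)]
top offcut [([0.648, 0.494, 0.006], 0.86)]
side [0.36  1.291 1.394] [-0.177, 2.856, -1.172] [[509.7234016882336, 0.0, 323.1312386853193], [0.0, 509.7234016882336, 197.49368843504496], [0.0, 0.0, 1.0]]
side jig [([0.513, 0.14, 0.006], 0.78), ([0.514, -0.028, 0.118], 0.61)]
side screw_centre [([0.56, -0.027, 0.121], 0.65), ([0.469, 0.26, 0.013], 0.62)]
side bar_end [([0.511, -0.028, 0.118], 0.55)]
side slide_back [([0.564, -0.093, 0.072], 0.85)]
side stop_face [([0.525, 0.024, 0.033], 0.89), ([0.471, 0.261, 0.015], 0.62)]
side tube_mid [([0.528, 0.233, 0.031], 0.92), ([0.402, -0.257, 0.023], 0.58), ([0.501, -0.458, -0.002], 0.5), ([0.511, 0.144, 0.002], 0.17)]
side magnet [([0.472, 0.259, 0.01], 0.64)]
side offcut [([0.649, 0.497, -0.002], 0.64)]
```

View pics/top0.png

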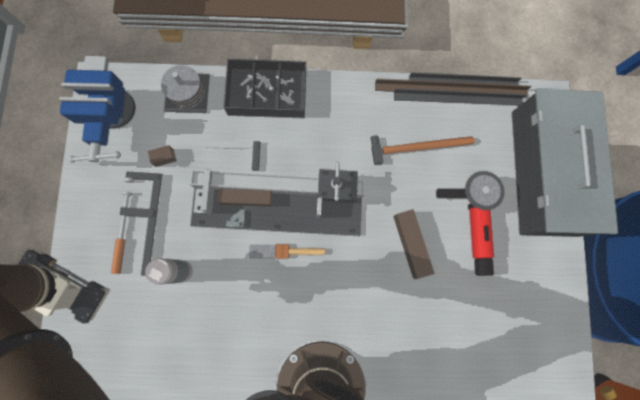

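View pics/side0.png

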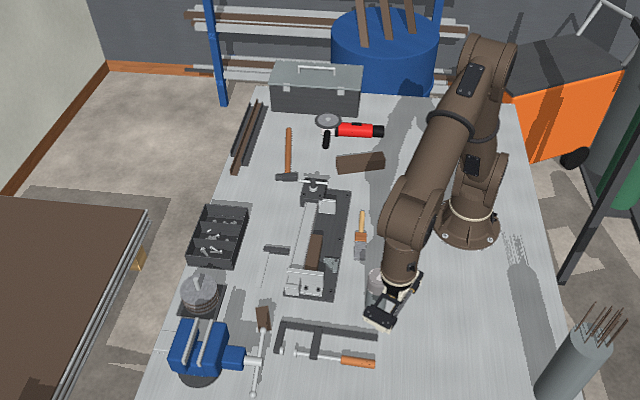

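Top view: the jig is at about (275,200), with the small tube on its bed at (245,196) and the screw and tommy bar at (337,182). The other brown tube, at (413,243), is longer and lies on the bare bench, so it's the look-alike. I'll confirm this in a crop and measure the jig's yaw from the depth data.

```bash
cat >h.py <<'E'
from cell import arm,get_image,search_frame,pinpoint
import cv2,numpy as np
from scipy.spatial.transform import Rotation as R
def cloud(c):
    d=get_image(c);z=d["range_z"];v,u=np.nonzero(z>0)
    p=cv2.undistortPoints(np.stack([u,v],1).astype(np.float64)[:,None],np.array(d["K"]),np.array(d["distortion"]))[:,0]
    P=np.c_[p,np.ones(len(p))]*z[v,u][:,None]
    M=np.array(d["rotation"]);M=M if M.shape==(3,3) else R.from_rotvec(M).as_matrix()
    return d,P@M.T+d["origin"],u,v
E
python3 - <<'E'
from h import *
s=arm.observe();print(np.round(R.from_rotvec(s["ee_rot"]).as_matrix(),3).tolist())
for c in("top","side"):
    d,P,u,v=cloud(c)
    x,y,z=P.T
    for n,m in(("railtop",(z>.054)&(z<.07)&(abs(x-.57)<.05)&(y>.04)&(y<.30)),("bed",(z>.006)&(z<.02)&(x>.40)&(x<.7)&(y>-.14)&(y<.42)),("tubetop",(z>.045)&(z<.06)&(abs(x-.527)<.03)&(y>.1)&(y<.31)),("bar",(z>.112)&(z<.13)&(abs(x-.56)<.08)&(abs(y+.028)<.08)),("post",(z>.13)&(z<.14)&(abs(x-.56)<.08)&(abs(y+.028)<.08)),("slidetop",(z>.076)&(z<.09)&(abs(x-.56)<.08)&(abs(y+.028)<.1)),("endplate",(z>.03)&(abs(x-.54)<.1)&(y>.30)&(y<.4))):
        if m.sum()<4: print(c,n,m.sum());continue
        r=cv2.minAreaRect(P[m][:,:2].astype(np.float32)*1000)
        print(c,n,m.sum(),np.round(P[m].min(0),3),np.round(P[m].max(0),3),np.round(np.median(P[m],0),3),[np.round(q,1) for q in r])
    if c=="top":
        f=d["frame"][140:285,180:450,::-1];cv2.imwrite("pics/crop1.png",cv2.resize(f,None,fx=2.9,fy=2.9,interpolation=2))
E
```

```text
[[0.0, -0.897, 0.441], [0.0, 0.441, 0.897], [-1.0, -0.0, 0.0]]
top railtop 605 [0.52  0.041 0.054] [0.594 0.299 0.067] [0.56  0.18  0.058] [array([556.8, 170.3]), array([258.6,  72.8]), np.float64(89.8)]
top bed 5189 [ 0.411 -0.14   0.006] [0.7   0.392 0.02 ] [0.481 0.116 0.012] [array([555.3, 126.3]), array([531.4, 289. ]), np.float64(89.9)]
top tubetop 938 [0.504 0.1   0.045] [0.557 0.31  0.06 ] [0.53  0.228 0.052] [array([530.4, 205.1]), array([209.6,  53.1]), np.float64(90.0)]
top bar 126 [ 0.509 -0.035  0.116] [ 0.615 -0.016  0.13 ] [ 0.551 -0.026  0.124] [array([562.1, -25.4]), array([106.3,  19. ]), np.float64(3.5)]
top post 41 [ 0.553 -0.035  0.13 ] [ 0.57  -0.016  0.138] [ 0.561 -0.026  0.133] [array([562.1, -25.9]), array([18., 18.]), np.float64(65.0)]
top slidetop 1005 [ 0.481 -0.087  0.077] [0.605 0.025 0.09 ] [ 0.557 -0.033  0.083] [array([541.8, -30.9]), array([110.3, 124.3]), np.float64(88.4)]
top endplate 870 [0.478 0.3   0.03 ] [0.597 0.389 0.083] [0.555 0.335 0.058] [array([537.2, 344.7]), array([118.9,  89.2]), np.float64(0.0)]
side railtop 603 [0.52  0.04  0.054] 
[... 264 characters left out ...]
506 0.107 0.045] [0.557 0.31  0.06 ] [0.529 0.231 0.054] [array([531.5, 208.6]), array([202.5,  50.7]), np.float64(90.0)]
side bar 85 [ 0.513 -0.035  0.114] [ 0.615 -0.014  0.13 ] [ 0.564 -0.025  0.124] [array([564.1, -24.2]), array([102.2,  20.4]), np.float64(2.5)]
side post 22 [ 0.538 -0.038  0.13 ] [ 0.608 -0.017  0.14 ] [ 0.562 -0.023  0.135] [array([573.2, -27. ]), array([69.9, 20.8]), np.float64(1.8)]
side slidetop 378 [ 0.481 -0.091  0.076] [0.607 0.031 0.09 ] [ 0.553 -0.005  0.085] [array([542.8, -29.3]), array([119., 127.]), np.float64(88.0)]
side endplate 746 [0.481 0.3   0.03 ] [0.599 0.393 0.091] [0.554 0.346 0.059] [array([539.6, 346.7]), array([ 93. , 117.6]), np.float64(89.8)]
```

View pics/crop1.png

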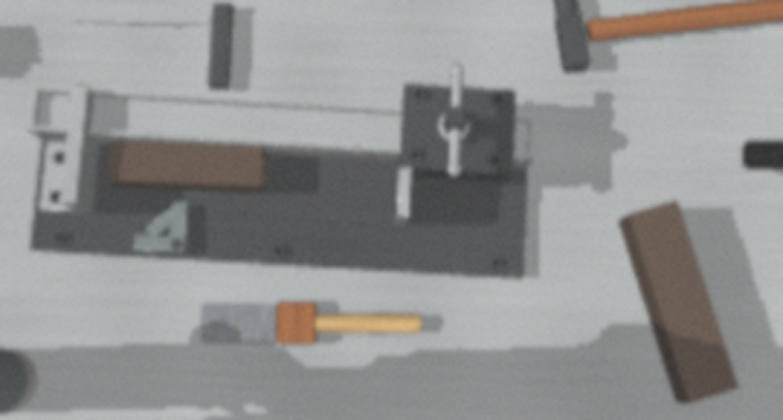

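```bash
cat >>h.py <<'E'
import json,os,math
F="cmd.json"
if not os.path.exists(F): json.dump([.276,.561,.4045,63.8],open(F,"w"))
def plan(wps):
    """wps: (fingers mm, x,y,z TCP, az deg of tool z, nrows); prints rounded rows, stores resulting commanded pose"""
    p=np.array(json.load(open(F)));rows=[]
    for f,x,y,z,az,n in wps:
        for k in range(n):
            d=(np.array([x,y,z,az])-p)/(n-k);a=math.radians(p[3]);c,s=math.cos(a),math.sin(a)
            r=[f,round(-1000*d[2]),round(1000*(-s*d[0]+c*d[1]),1),round(1000*(c*d[0]+s*d[1]),1),round(-d[3],1),0,0]
            p=p+[(-s*r[2]+c*r[3])/1000,(c*r[2]+s*r[3])/1000,-r[1]/1000,-r[4]]
            rows.append(r)
    json.dump(p.tolist(),open(F,"w"));print("cmd end",np.round(p,4))
    for i in range(0,len(rows),5): print(json.dumps(rows[i:i+5]))
E
python3 - <<'E'
from h import *
for c in("top","side"):
    d,P,u,v=cloud(c);x,y,z=P.T
    m=(z>.056)&(z<.067)&(x>.5)&(x<.66)
    yb=np.arange(.05,.29,.01)
    e=[(b,x[m&(abs(y-b)<.005)].max()) for b in yb if (m&(abs(y-b)<.005)).any()]
    e=np.array(e);k=np.polyfit(e[:,0],e[:,1],1);print(c,"rail back slope",k,np.std(e[:,1]-np.polyval(k,e[:,0])))
    m=(z>.113)&(z<.128)&(abs(x-.56)<.06)&(abs(y+.028)<.03)&(abs(x-.562)>.014)
    k=np.polyfit(x[m],y[m],1);print("bar",k,np.polyval(k,.562))
plan([(24,.515,-.028,.36,-90,15)])
E
```

```text
top rail back slope [0.03225319 0.58343751] 0.0008469030628533752
bar [-0.01216377 -0.01934353] -0.026179571461650373
side rail back slope [0.03585331 0.58497613] 0.00084924222300299
bar [-0.02685277 -0.01088779] -0.02597905136467907
cmd end [ 5.150e-01 -2.800e-02  3.595e-01 -9.000e+01]
[[24, 3, -31.6, -28.2, 10.3, 0, 0], [24, 3, -36.2, -22.1, 10.2, 0, 0], [24, 3, -39.5, -15.3, 10.3, 0, 0], [24, 3, -41.6, -8.0, 10.2, 0, 0], [24, 3, -42.4, -0.5, 10.3, 0, 0]]
[[24, 3, -41.8, 7.1, 10.2, 0, 0], [24, 3, -39.9, 14.3, 10.3, 0, 0], [24, 3, -36.7, 21.2, 10.2, 0, 0], [24, 3, -32.3, 27.4, 10.3, 0, 0], [24, 3, -26.9, 32.7, 10.2, 0, 0]]
[[24, 3, -20.7, 37.0, 10.3, 0, 0], [24, 3, -13.7, 40.1, 10.2, 0, 0], [24, 3, -6.4, 41.9, 10.3, 0, 0], [24, 3, 1.1, 42.3, 10.2, 0, 0], [24, 3, 8.7, 41.5, 10.3, 0, 0]]
```

arm_command(
  motion=[
    [24, 3, -31.6, -28.2, 10.3, 0, 0],
    [24, 3, -36.2, -22.1, 10.2, 0, 0],
    [24, 3, -39.5, -15.3, 10.3, 0, 0],
    [24, 3, -41.6, -8.0, 10.2, 0, 0],
    [24, 3, -42.4, -0.5, 10.3, 0, 0],
  ],
)

```text
clock: 1.72
position: [0.3559, 0.3633, 0.3898]
ee_rot: [-0.167, 1.564, 0.167]
force: [-0.1, -0.1, -0.2]
width: 0.504
```

arm_command(
  motion=[
    [24, 3, -41.8, 7.1, 10.2, 0, 0],
    [24, 3, -39.9, 14.3, 10.3, 0, 0],
    [24, 3, -36.7, 21.2, 10.2, 0, 0],
    [24, 3, -32.3, 27.4, 10.3, 0, 0],
    [24, 3, -26.9, 32.7, 10.2, 0, 0],
  ],
)

```text
clock: 2.35
position: [0.4356, 0.167, 0.375]
ee_rot: [0.533, 1.504, -0.532]
force: [0.3, 0.9, 0.6]
width: 0.259
```

arm_command(
  motion=[
    [24, 3, -20.7, 37.0, 10.3, 0, 0],
    [24, 3, -13.7, 40.1, 10.2, 0, 0],
    [24, 3, -6.4, 41.9, 10.3, 0, 0],
    [24, 3, 1.1, 42.3, 10.2, 0, 0],
    [24, 3, 8.7, 41.5, 10.3, 0, 0],
  ],
)

```text
clock: 2.98
position: [0.5154, -0.0291, 0.3599]
ee_rot: [1.213, 1.207, -1.212]
force: [-0.5, 0.2, -0.1]
width: 0.259
```

```bash
python3 - <<'E'
from h import *
plan([(24,.520,-.0255,.277,-92,5)])
print([(np.round(r["point"],3).tolist(),round(r["p"],2)) for t in("screw_centre","bar_end") for r in pinpoint("side",t)])
E
```

```text
cmd end [ 5.200e-01 -2.550e-02  2.775e-01 -9.200e+01]
[[24, 16, 1.0, -0.5, 0.4, 0, 0], [24, 17, 1.0, -0.5, 0.4, 0, 0], [24, 16, 1.0, -0.5, 0.4, 0, 0], [24, 17, 1.0, -0.5, 0.4, 0, 0], [24, 16, 1.0, -0.6, 0.4, 0, 0]]
[([0.562, -0.027, 0.121], 0.68), ([0.527, 0.232, 0.031], 0.64), ([0.513, -0.025, 0.119], 0.55)]
```

arm_command(
  motion=[
    [24, 16, 1.0, -0.5, 0.4, 0, 0],
    [24, 17, 1.0, -0.5, 0.4, 0, 0],
    [24, 16, 1.0, -0.5, 0.4, 0, 0],
    [24, 17, 1.0, -0.5, 0.4, 0, 0],
    [24, 16, 1.0, -0.6, 0.4, 0, 0],
  ],
)

```text
clock: 3.7
position: [0.5199, -0.0251, 0.2764]
ee_rot: [1.234, 1.193, -1.235]
force: [-0.0, 0.0, 0.0]
width: 0.262
```

```bash
python3 - <<'E'
from h import *
d=get_image("side");cv2.imwrite("pics/s1.png",cv2.resize(d["frame"][150:260,240:400,::-1],None,fx=5,fy=5,interpolation=2));print(arm.observe()["force"])
E
```

```text
[-1.13276572 -0.20820384 -0.78753447]
```

View pics/s1.png

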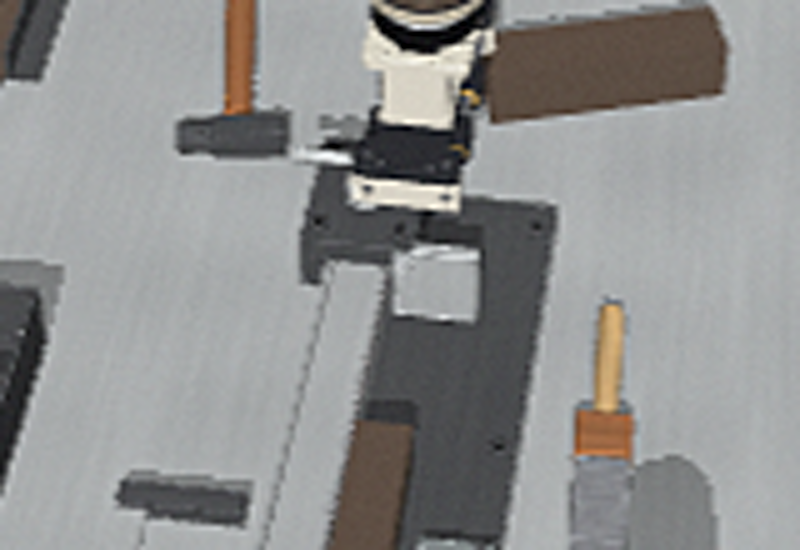

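The gripper straddles the bar: the far ball end shows at (320,155) and there is no contact force. Next, an arc counter-clockwise to break the screw loose.

```bash
cat >>h.py <<'E'
def arc(cx,cy,r,z,f,th,n,plan_first=[]):
    """th list of bar angles (deg from tight); one waypoint each, n rows each"""
    return [(f,cx+r*math.cos(math.radians(178.1+t)),cy+r*math.sin(math.radians(178.1+t)),z,-92+t,n) for t in th]
E
python3 - <<'E'
from h import *
plan([(17,.520,-.0255,.277,-92,1)]+arc(.562,-.0268,.042,.277,17,np.linspace(90/14,90,14),1))
E
```

```text
cmd end [ 0.5606 -0.0688  0.2775 -2.    ]
[[17, 0, -0.0, 0.0, -0.0, 0, 0], [17, 0, 0.2, 4.7, -6.4, 0, 0], [17, 0, 0.3, 4.7, -6.5, 0, 0], [17, 0, 0.3, 4.7, -6.4, 0, 0], [17, 0, 0.3, 4.7, -6.4, 0, 0]]
[[17, 0, 0.3, 4.7, -6.4, 0, 0], [17, 0, 0.2, 4.7, -6.5, 0, 0], [17, 0, 0.3, 4.7, -6.4, 0, 0], [17, 0, 0.3, 4.7, -6.4, 0, 0], [17, 0, 0.3, 4.7, -6.5, 0, 0]]
[[17, 0, 0.2, 4.7, -6.4, 0, 0], [17, 0, 0.3, 4.7, -6.4, 0, 0], [17, 0, 0.3, 4.7, -6.4, 0, 0], [17, 0, 0.3, 4.7, -6.5, 0, 0], [17, 0, 0.2, 4.7, -6.4, 0, 0]]
```

arm_command(
  motion=[
    [17, 0, 0, 0, 0, 0, 0],
    [17, 0, 0.2, 4.7, -6.4, 0, 0],
    [17, 0, 0.3, 4.7, -6.5, 0, 0],
    [17, 0, 0.3, 4.7, -6.4, 0, 0],
    [17, 0, 0.3, 4.7, -6.4, 0, 0],
  ],
  newtons=40,
)

```text
clock: 4.38
position: [0.5237, -0.0428, 0.2783]
ee_rot: [0.897, 1.379, -0.894]
force: [0.0, 3.7, -1.0]
width: 0.188
```

arm_command(
  motion=[
    [17, 0, 0.3, 4.7, -6.4, 0, 0],
    [17, 0, 0.2, 4.7, -6.5, 0, 0],
    [17, 0, 0.3, 4.7, -6.4, 0, 0],
    [17, 0, 0.3, 4.7, -6.4, 0, 0],
    [17, 0, 0.3, 4.7, -6.5, 0, 0],
  ],
)

```text
clock: 5.0
position: [0.5384, -0.0619, 0.2783]
ee_rot: [0.463, 1.521, -0.463]
force: [-2.2, -0.3, -0.3]
width: 0.184
```

arm_command(
  motion=[
    [17, 0, 0.2, 4.7, -6.4, 0, 0],
    [17, 0, 0.3, 4.7, -6.4, 0, 0],
    [17, 0, 0.3, 4.7, -6.4, 0, 0],
    [17, 0, 0.3, 4.7, -6.5, 0, 0],
    [17, 0, 0.2, 4.7, -6.4, 0, 0],
  ],
)

```text
clock: 5.62
position: [0.5606, -0.0694, 0.2783]
ee_rot: [0.024, 1.57, -0.025]
force: [-1.5, -1.4, 0.0]
width: 0.184
```

```bash
python3 - <<'E'
from h import *
p=json.load(open(F));a=p[:2]
g=lambda s:(a[0]+.033*s,a[1]+s)
plan([(17,*g(.020),.278,-2,3),(17,*g(.134),.278,-2,12)])
E
```

```text
cmd end [ 0.565   0.0652  0.2785 -2.    ]
[[17, 0, 6.7, -0.0, -0.0, 0, 0], [17, 0, 6.7, -0.0, -0.0, 0, 0], [17, -1, 6.6, -0.0, -0.0, 0, 0], [17, 0, 9.5, -0.0, -0.0, 0, 0], [17, 0, 9.5, -0.0, -0.0, 0, 0]]
[[17, 0, 9.5, -0.0, -0.0, 0, 0], [17, 0, 9.5, -0.0, -0.0, 0, 0], [17, 0, 9.5, -0.0, -0.0, 0, 0], [17, 0, 9.5, -0.0, -0.0, 0, 0], [17, 0, 9.5, -0.0, -0.0, 0, 0]]
[[17, 0, 9.5, -0.1, -0.0, 0, 0], [17, 0, 9.5, -0.0, -0.0, 0, 0], [17, 0, 9.5, -0.1, -0.0, 0, 0], [17, 0, 9.5, -0.0, -0.0, 0, 0], [17, 0, 9.6, -0.1, -0.0, 0, 0]]
```

arm_command(
  motion=[
    [17, 0, 6.7, 0, 0, 0, 0],
    [17, 0, 6.7, 0, 0, 0, 0],
    [17, -1, 6.6, 0, 0, 0, 0],
    [17, 0, 9.5, 0, 0, 0, 0],
    [17, 0, 9.5, 0, 0, 0, 0],
  ],
)

```text
clock: 6.25
position: [0.562, -0.0292, 0.2788]
ee_rot: [0.027, 1.57, -0.028]
force: [0.0, -2.6, 0.4]
width: 0.185
```

arm_command(
  motion=[
    [17, 0, 9.5, 0, 0, 0, 0],
    [17, 0, 9.5, 0, 0, 0, 0],
    [17, 0, 9.5, 0, 0, 0, 0],
    [17, 0, 9.5, 0, 0, 0, 0],
    [17, 0, 9.5, 0, 0, 0, 0],
  ],
)

```text
clock: 6.88
position: [0.5636, 0.0183, 0.2787]
ee_rot: [0.027, 1.571, -0.027]
force: [1.3, -2.3, 0.8]
width: 0.185
```

arm_command(
  motion=[
    [17, 0, 9.5, -0.1, 0, 0, 0],
    [17, 0, 9.5, 0, 0, 0, 0],
    [17, 0, 9.5, -0.1, 0, 0, 0],
    [17, 0, 9.5, 0, 0, 0, 0],
    [17, 0, 9.6, -0.1, 0, 0, 0],
  ],
)

```text
clock: 7.5
position: [0.5649, 0.0659, 0.2787]
ee_rot: [0.027, 1.571, -0.027]
force: [1.1, -2.9, -0.5]
width: 0.187
```

```bash
python3 - <<'E'
from h import *
for c in("top","side"):
  for t in("slide_back","stop_face","tube_mid","bar_end"): print(c,t,[(np.round(r["point"],3).tolist(),round(r["p"],2)) for r in pinpoint(c,t)[:2]])
d=get_image("side");cv2.imwrite("pics/s2.png",cv2.resize(d["frame"][150:310,240:400,::-1],None,fx=3.7,fy=3.7,interpolation=2));print(arm.observe()["force"])
E
```

```text
top slide_back [([0.56, -0.086, 0.077], 0.96), ([0.511, 0.143, -0.0], 0.52)]
top stop_face []
top tube_mid [([0.407, -0.258, 0.029], 0.81), ([0.528, 0.232, 0.03], 0.7)]
top bar_end [([0.517, -0.027, 0.121], 0.72)]
side slide_back [([0.565, -0.088, 0.073], 0.75)]
side stop_face [([0.525, 0.026, 0.036], 0.75)]
side tube_mid [([0.404, -0.255, 0.023], 0.84), ([0.522, 0.026, 0.034], 0.73)]
side bar_end []
[0.35265337 0.48007224 0.50942142]
```

View pics/s2.png

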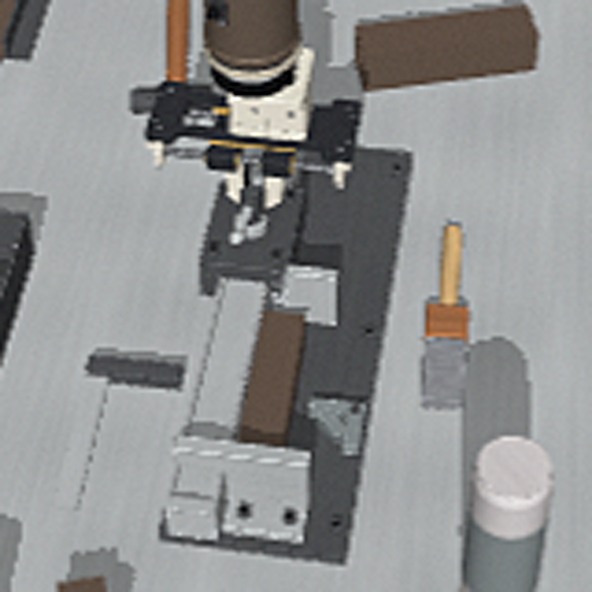

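The picture shows the slide moved up close behind the tube, the gripper behind the post, and the bystanders untouched. I'll keep going more slowly. (The networks were still using the older picture there.)

arm_command(
  motion=[
    [17, 0, 5, 0, 0, 0, 0],
    [17, 0, 5, 0, 0, 0, 0],
    [17, 0, 5, 0, 0, 0, 0],
    [17, 0, 5, 0, 0, 0, 0],
    [17, 0, 5, 0, 0, 0, 0],
  ],
)

```text
clock: 8.57
position: [0.5658, 0.0906, 0.2787]
ee_rot: [0.027, 1.571, -0.027]
force: [-0.3, -2.2, 0.5]
width: 0.185
```

arm_command(
  motion=[
    [17, 0, 3, 0, 0, 0, 0],
    [17, 0, 3, 0, 0, 0, 0],
    [17, 0, 2, 0, 0, 0, 0],
    [17, 0, 2, 0, 0, 0, 0],
    [17, 0, 2, 0, 0, 0, 0],
  ],
)

```text
clock: 9.2
position: [0.5662, 0.1022, 0.2787]
ee_rot: [0.027, 1.571, -0.027]
force: [-0.7, -3.8, 0.8]
width: 0.186
```

arm_command(
  motion=[
    [17, 0, 1.5, 0, 0, 0, 0],
    [17, 0, 1.5, 0, 0, 0, 0],
    [17, 0, 1, 0, 0, 0, 0],
    [17, 0, 1, 0, 0, 0, 0],
  ],
)

```text
clock: 9.7
position: [0.5663, 0.1072, 0.2787]
ee_rot: [0.027, 1.571, -0.027]
force: [0.5, -4.7, 0.2]
width: 0.185
```

```bash
python3 - <<'E'
from h import *
for c in("top","side"):
  d=get_image(c)
  for t in("slide_back","stop_face","tube_mid","bar_end","screw_centre"): print(c,t,[(np.round(r["point"],3).tolist(),round(r["p"],2)) for r in pinpoint(c,t)[:2]])
cv2.imwrite("pics/s3.png",cv2.resize(d["frame"][190:290,270:370,::-1],None,fx=5.9,fy=5.9,interpolation=2));print(arm.observe()["force"])
E
```

```text
top slide_back []
top stop_face []
top tube_mid [([0.406, -0.258, 0.029], 0.71), ([0.532, 0.25, 0.033], 0.57)]
top bar_end []
top screw_centre [([0.711, -0.301, 0.001], 0.35)]
side slide_back [([0.571, 0.061, 0.075], 0.93)]
side stop_face [([0.528, 0.176, 0.037], 0.93)]
side tube_mid [([0.529, 0.249, 0.03], 0.89)]
side bar_end [([0.557, 0.075, 0.118], 0.6)]
side screw_centre [([0.373, 0.109, 0.003], 0.67), ([0.565, 0.124, 0.122], 0.5)]
[ 0.78884104 -3.39869036  0.41993812]
```

View pics/s3.png

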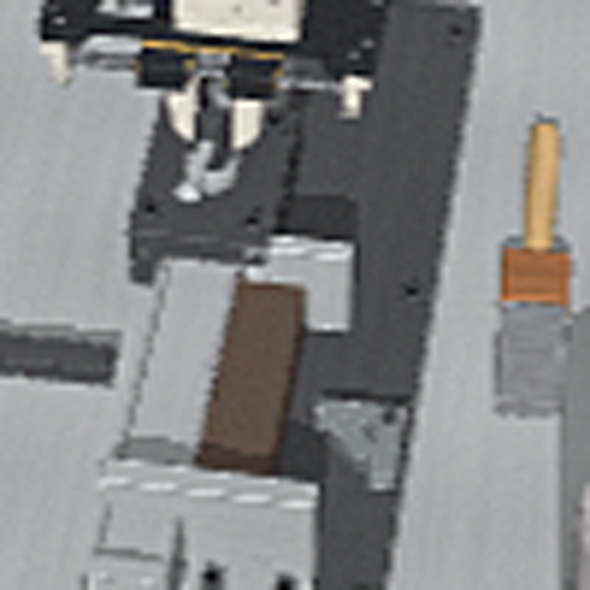

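The stop face is against the tube at (270,285). The end plate at (240,470) hides the far gap. I'll keep creeping until the force jumps.

arm_command(
  motion=[
    [17, 0, 1, 0, 0, 0, 0],
    [17, 0, 1, 0, 0, 0, 0],
    [17, 0, 1, 0, 0, 0, 0],
    [17, 0, 1, 0, 0, 0, 0],
  ],
)

```text
clock: 10.8
position: [0.5665, 0.1112, 0.2787]
ee_rot: [0.027, 1.571, -0.027]
force: [0.5, -4.2, -0.4]
width: 0.184
```

arm_command(
  motion=[
    [17, 0, 1, 0, 0, 0, 0],
    [17, 0, 1, 0, 0, 0, 0],
  ],
)

```text
clock: 11.05
position: [0.5666, 0.1132, 0.2787]
ee_rot: [0.027, 1.571, -0.027]
force: [0.9, -7.1, 0.7]
width: 0.187
```

arm_command(
  motion=[
    [17, 0, 1, 0, 0, 0, 0],
    [17, 0, 1, 0, 0, 0, 0],
  ],
)

```text
clock: 11.3
position: [0.5671, 0.1144, 0.2788]
ee_rot: [0.027, 1.569, -0.029]
force: [2.7, -8.5, -0.7]
width: 0.183
```

arm_command(
  motion=[
    [17, 0, 1, 0, 0, 0, 0],
    [17, 0, 1, 0, 0, 0, 0],
  ],
)

```text
clock: 11.55
position: [0.5674, 0.1152, 0.2788]
ee_rot: [0.027, 1.569, -0.031]
force: [2.6, -12.3, -1.0]
width: 0.186
```

```bash
python3 - <<'E'
from h import *
json.dump([.5668,.1172,.2785,-2],open(F,"w"))
plan([(24,.5668,.1172,.2785,-2,2),(24,.5657,.0897,.2785,-2,4)])
E
```

```text
cmd end [ 0.5657  0.0897  0.2785 -2.    ]
[[24, 0, 0.0, 0.0, -0.0, 0, 0], [24, 0, 0.0, 0.0, -0.0, 0, 0], [24, 0, -6.9, -0.0, -0.0, 0, 0], [24, 0, -6.9, -0.0, -0.0, 0, 0], [24, 0, -6.9, -0.1, -0.0, 0, 0]]
[[24, 0, -6.8, -0.0, -0.0, 0, 0]]
```

arm_command(
  motion=[
    [17, 0, 0, 0, 0, 0, 0],
    [17, 0, -6.9, 0, 0, 0, 0],
    [17, 0, -6.9, 0, 0, 0, 0],
    [20, 0, -6.9, -0.1, 0, 0, 0],
    [20, 0, -6.8, 0, 0, 0, 0],
  ],
)

```text
clock: 12.18
position: [0.5655, 0.0896, 0.2787]
ee_rot: [0.027, 1.571, -0.027]
force: [0.3, 1.3, -0.5]
width: 0.218
```

```bash
python3 - <<'E'
from h import *
for c in("top","side"):
  d,P,u,v=cloud(c);x,y,z=P.T
  for t in("slide_back","stop_face","tube_mid","bar_end","screw_centre"): print(c,t,[(np.round(r["point"],3).tolist(),round(r["p"],2)) for r in pinpoint(c,t)[:2]])
  m=(z>.128)&(z<.14)&(abs(x-.567)<.02)&(abs(y-.132)<.02);print("post",m.sum(),np.round(P[m].mean(0),4) if m.any() else 0)
cv2.imwrite("pics/s4.png",cv2.resize(d["frame"][190:290,270:370,::-1],None,fx=5.9,fy=5.9,interpolation=2));print(arm.observe()["force"],arm.observe()["position"])
E
```

```text
top slide_back []
top stop_face []
top tube_mid [([0.404, -0.258, 0.025], 0.93)]
top bar_end [([0.53, 0.255, 0.033], 0.62)]
top screw_centre []
post 0 0
side slide_back [([0.566, 0.068, 0.074], 0.97)]
side stop_face [([0.529, 0.184, 0.037], 0.58)]
side tube_mid [([0.53, 0.255, 0.031], 0.66), ([0.405, -0.256, 0.025], 0.58)]
side bar_end [([0.442, 0.503, -0.001], 0.63), ([0.567, 0.078, 0.118], 0.54)]
side screw_centre [([0.57, 0.13, 0.118], 0.61), ([0.708, -0.296, 0.006], 0.2)]
post 29 [0.568  0.1323 0.1339]
[ 0.95067373 -0.34206945  0.11133114] [0.56565889 0.08991915 0.27873231]
```

View pics/s4.png

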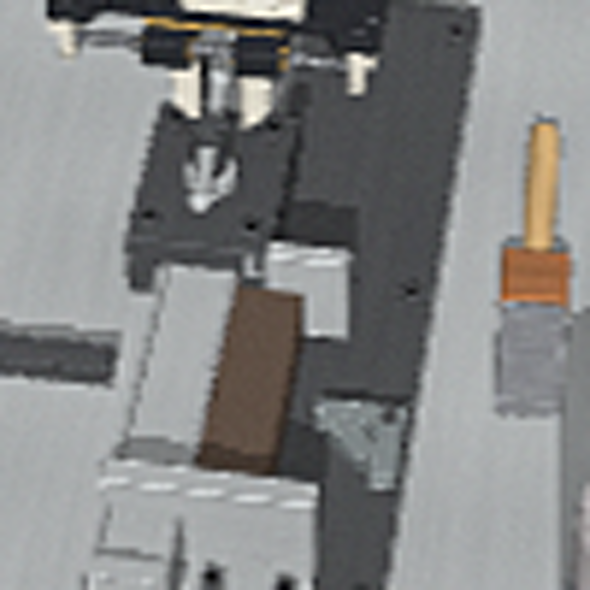

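```bash
python3 - <<'E'
from h import *
plan(arc(.5675,.1322,.042,.2785,17,np.linspace(84,-6,15),1))
E
```

```text
cmd end [  0.5259   0.138    0.2785 -98.    ]
[[17, 0, 0.7, -4.0, 6.0, 0, 0], [17, 0, 0.3, -4.7, 6.4, 0, 0], [17, 0, 0.2, -4.7, 6.5, 0, 0], [17, 0, 0.3, -4.8, 6.4, 0, 0], [17, 0, 0.2, -4.7, 6.4, 0, 0]]
[[17, 0, 0.3, -4.7, 6.4, 0, 0], [17, 0, 0.3, -4.7, 6.5, 0, 0], [17, 0, 0.2, -4.7, 6.4, 0, 0], [17, 0, 0.3, -4.7, 6.4, 0, 0], [17, 0, 0.2, -4.7, 6.5, 0, 0]]
[[17, 0, 0.3, -4.7, 6.4, 0, 0], [17, 0, 0.3, -4.7, 6.4, 0, 0], [17, 0, 0.2, -4.7, 6.4, 0, 0], [17, 0, 0.3, -4.7, 6.5, 0, 0], [17, 0, 0.2, -4.7, 6.4, 0, 0]]
```

arm_command(
  motion=[
    [17, 0, 0.7, -4.0, 6.0, 0, 0],
    [17, 0, 0.3, -4.7, 6.4, 0, 0],
    [17, 0, 0.2, -4.7, 6.5, 0, 0],
    [17, 0, 0.3, -4.8, 6.4, 0, 0],
    [17, 0, 0.2, -4.7, 6.4, 0, 0],
  ],
)

```text
clock: 13.4
position: [0.5442, 0.0973, 0.2789]
ee_rot: [0.464, 1.52, -0.463]
force: [1.8, -0.4, 0.8]
width: 0.182
```

arm_command(
  motion=[
    [17, 0, 0.3, -4.7, 6.4, 0, 0],
    [17, 0, 0.3, -4.7, 6.5, 0, 0],
    [17, 0, 0.2, -4.7, 6.4, 0, 0],
    [17, 0, 0.3, -4.7, 6.4, 0, 0],
    [17, 0, 0.2, -4.7, 6.5, 0, 0],
  ],
)

```text
clock: 14.02
position: [0.5297, 0.1146, 0.2791]
ee_rot: [0.897, 1.376, -0.896]
force: [6.3, -5.9, -2.8]
width: 0.185
```

arm_command(
  motion=[
    [17, 0, 0.3, -4.7, 6.4, 0, 0],
    [17, 0, 0.3, -4.7, 6.4, 0, 0],
    [17, 0, 0.2, -4.7, 6.4, 0, 0],
    [17, 0, 0.3, -4.7, 6.5, 0, 0],
    [17, 0, 0.2, -4.7, 6.4, 0, 0],
  ],
)

```text
clock: 14.65
position: [0.5261, 0.1364, 0.2788]
ee_rot: [1.313, 1.135, -1.315]
force: [3.6, -17.8, -1.5]
width: 0.184
```

arm_command(
  motion=[
    [17, 0, 0, -1, 1, 0, 0],
    [17, 0, 0, 0, 0, 0, 0],
  ],
)

```text
clock: 14.9
position: [0.5262, 0.1361, 0.2788]
ee_rot: [1.323, 1.126, -1.327]
force: [1.5, -11.6, -0.1]
width: 0.185
```

```bash
python3 - <<'E'
from h import *
for c in("top","side"):
  d,P,u,v=cloud(c);x,y,z=P.T
  for t in("stop_face","tube_mid","bar_end","screw_centre"): print(c,t,[(np.round(r["point"],3).tolist(),round(r["p"],2)) for r in pinpoint(c,t)[:2]])
  m=(z>.11)&(z<.13)&(x>.585)&(x<.63)&(abs(y-.132)<.04);print("farbar",m.sum(),np.round(P[m].mean(0),4) if m.any() else 0)
print(arm.observe()["force"],arm.observe()["position"])
E
```

```text
top stop_face []
top tube_mid [([0.406, -0.26, 0.028], 0.92)]
top bar_end []
top screw_centre []
farbar 0 0
side stop_face [([0.528, 0.181, 0.036], 0.62)]
side tube_mid [([0.53, 0.254, 0.032], 0.81), ([0.405, -0.255, 0.024], 0.79)]
side bar_end []
side screw_centre [([0.569, 0.128, 0.123], 0.46)]
farbar 29 [0.6074 0.1289 0.1244]
[  1.58593588 -11.75816214  -0.49470067] [0.52625686 0.13604449 0.27882084]
```

arm_command(
  motion=[
    [20, 0, 0, 5.2, -5, 0, 0],
    [20, 0, 0, 0, 0, 0, 0],
    [20, -15, 0, 0, 0, 0, 0],
    [20, -25, 0, 0, 0, 0, 0],
    [20, -50, 0, 0, 0, 0, 0],
  ],
)

```text
clock: 16.02
position: [0.5245, 0.1343, 0.3694]
ee_rot: [1.259, 1.176, -1.263]
force: [0.4, 0.7, 1.2]
width: 0.219
```

arm_command(
  motion=[
    [20, -40, -50, 0, 0, 0, 0],
    [20, 0, -60, 0, 0, 0, 0],
    [20, 0, -60, 0, 0, 0, 0],
    [20, 0, 0, 0, 0, 0, 0],
  ],
)

```text
clock: 16.52
position: [0.3532, 0.1455, 0.4082]
ee_rot: [1.259, 1.183, -1.258]
force: [0.9, 0.5, 0.6]
width: 0.218
```

```bash
python3 - <<'E'
from h import *
for c in("top","side"):
  d,P,u,v=cloud(c);x,y,z=P.T
  for t in("stop_face","tube_mid","bar_end","screw_centre","magnet"): print(c,t,[(np.round(r["point"],3).tolist(),round(r["p"],2)) for r in pinpoint(c,t)[:2]])
  m=(z>.113)&(z<.128)&(abs(x-.567)<.06)&(abs(y-.132)<.03)&(abs(x-.567)>.014)
  print("bar",np.polyfit(x[m],y[m],1))
  if c=="top": a=cv2.resize(d["frame"][155:240,185:345,::-1],None,fx=4,fy=4,interpolation=2)
b=cv2.resize(d["frame"][190:290,270:370,::-1],None,fx=5.9,fy=5.9,interpolation=2)
cv2.imwrite("pics/t5.png",a);cv2.imwrite("pics/s5.png",b);print(arm.observe()["force"],arm.observe()["position"])
E
```

```text
top stop_face [([0.532, 0.181, 0.034], 0.89)]
top tube_mid [([0.403, -0.259, 0.028], 0.92), ([0.529, 0.257, 0.03], 0.75)]
top bar_end [([0.524, 0.13, 0.118], 0.56)]
top screw_centre [([0.566, 0.125, 0.123], 0.69)]
top magnet []
bar [-0.02591677  0.14491622]
side stop_face [([0.529, 0.184, 0.034], 0.77), ([0.497, -0.453, 0.003], 0.49)]
side tube_mid [([0.404, -0.257, 0.019], 0.98), ([0.529, 0.255, 0.033], 0.83)]
side bar_end [([0.307, 0.412, 0.002], 0.72), ([0.519, 0.131, 0.118], 0.5)]
side screw_centre [([0.568, 0.129, 0.122], 0.63)]
side magnet [([0.469, 0.265, 0.013], 0.5)]
bar [-0.03093029  0.1481898 ]
[-0.58117193  0.86210418 -0.48928245] [0.35696846 0.14539656 0.40763724]
```

View pics/t5.png

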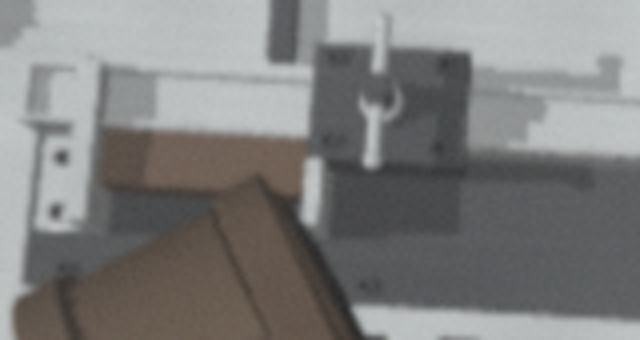

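View pics/s5.png

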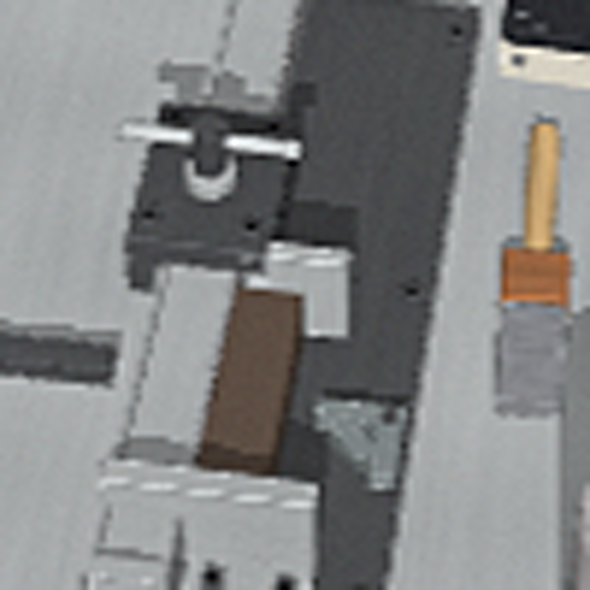

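Top view: the tube meets the end plate at (102,160) and the stop face at (305,165) with no visible gap. The bar lies across the rail again, at a slope of -0.028 against the jig's -0.033, so the screw is tight. I'm handing the job in.

```bash
python3 -c "
from cell import arm
print(arm.sign_off())"
```

```text
the job is handed in; nothing more can be done
None
```

The stop is set to the short tube, and the job was handed in after about 17 s of robot time; it reports no verdict.

**What I did:**
- **Loosening:** I put the open fingers around the tommy bar and backed the screw off by about 85–90°.
- **Sliding:** With the fingers against the screw post, I slid the stop about 158 mm, pushing the tube up to the fixed end stop. The push rose from about 4 N to 12 N, which is how I knew the tube was home.
- **Tightening:** I swung the bar back against its dead stop, with up to about 18 N at the wrist. I then lifted the arm clear.

**Last checks:**
- **Clamp screw:** The bar lies across the rail again, within about 0.01 rad of the jig's x axis (limit 0.12 rad).
- **Tube position:** The tube's centre is at y ≈ 0.255–0.257 m, about where it should be when home. The top view shows no gap at either end.
- **Bystanders:** Those I could see look untouched. The magnet reads within about 7 mm of where it started, which is near the measuring error.
- **Disagreements:** Stop-face readings varied from 0.181 to 0.184 m. The camera readings can't prove gaps under 2.5 mm, so "no gap" rests mainly on the rise in force. Two early network readings came from an older picture, so I ignored them.

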